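# Leak-check the lid seam of the blue sample box

### The arm

A 6-joint arm with a two-finger parallel gripper is mounted at the origin on the work surface. World frame = base frame: x ahead of the robot, y to its left, z up, the work surface at z = 0. Lengths are in m, angles in rad, forces in N, time in s.
With the tool pointing down it reaches from about 0.35 to 0.775 m from the base axis. Payload 5.5 kg.
Tool frame: the origin (TCP) lies on the centre line of the jaws, within the pads' length; the fingertips stand 11 mm ahead of it and the grasp point (between the pads) lies 8 mm behind it (env.tip_extent is the distance from the TCP to the fingertips, in m); z points along the fingers, y is the line along which they close (so a half turn about z gives the same grasp; the last joint's range is limited). The gripper opens to 85 mm and grips with 20 to 120 N. Pads are 22 mm wide; open, the fingers measure 114 mm over their backs; the gripper's body (76 mm by 85 mm) begins 54 mm behind the grasp point. The pads swing forward as they close: fully open they stand 13 mm farther back than shut.
Start: joints at [0.979, 0.313, 0.046, 1.304, 0, 1.431], TCP at [0.251, 0.517, 0.21] pointing down, gripper open.
Joint ranges: [-2.76, 2.76], [-0.86, 1.69], [-1.03, 1.26], [-2.2, 2.34], [-1.47, 1.5], [-3.14, 3.14]. Speed limits (rad/s): [2.57, 2.57, 3.14, 3.14, 3.14, 3.14].

### API

Orientations are given as a unit quaternion [w, x, y, z].
In Python, from workcell import env gives the robot as it stands.
- The arm moves only by the shell command python3 -m jog 'ROWS' [FORCE]. ROWS is JSON, a list of rows, each a list of 5 numbers: the gripper's target within -1 to 1 (shut at 1, half-way at 0, fully open at -1), then the shift along the tool's x, y, z in m, then the turn about the tool's z in degrees. In form: [[fingers, tx, ty, tz, turn], ...]. A call has 1 to 5 rows; each row shifts and turns the commanded pose from where the row before left it, along the tool's axes as they then stand; what a row does not reach is not made up. A row lasts 1/12 s, in which the tool goes at most 41.7 mm and 7.16 degrees, less where a joint would pass 70% of its speed; a pose out of reach is approached as far as the arm can. A call is refused whole if a number of a shift passes 0.0417 or a number of a turn 7.16, either way. A call with a gripper value outside its range is refused whole. The fingers move at their own pace and stop on an object; FORCE is the grip in N (left out, the last holds). Time passes only in rows, so rows that do not move let the fingers close. It gives the time, the measured TCP pose, the force, the opening and the grip force at its end, in the units of the state.
- env.get_state(): the state, without advancing time (a new reading comes with each control period).
- env.read_camera(name): name is "scene" or "side" or "wrist"; returns a dict with "img" (420x560x3 uint8, red, green, blue), "fov_y" (degrees; the focal length in pixels is half the picture's height over the tangent of half this angle, whatever the lens; pixels are square), "cx", "cy" (the principal point, pixels), "T" (4x4, takes a point from camera to world coordinates). Camera axes: x right, y up, looking along -z (the intrinsics and any distortion apply to the point x, -y, -z); pixel columns grow to the right and rows downward; lengths in m; the calibration is good to about 2 mm. The wrist camera is an equidistant fisheye: a pixel r from the principal point sees the ray r / f radians off the axis. A picture is of the moment at which its call begins. There is no depth.
- env.hand_in(): hands the job in; it is judged then, once.
The state is a dict: "clock": time; "joint_pos": joint angles; "qvel": joint speeds; "tau": joint torques, N m; "tcp_pos": TCP position; "orientation": TCP orientation; "wrist_force": force on the tool from outside, world axes, zero at the start; "ft_torque": the same for the moment, N m; "finger_gap": finger opening in m; "grip_force": force on a finger pad.
Only numpy, scipy, OpenCV 4.12 (cv2) and the standard library are available. Lean on these libraries where they do the work, as an engineer would, in place of code of your own. Each camera call takes 0.05 s, during which the arm holds its last target. There are 200 camera calls.

### The job

Take the orange leak-test pen from its stand and guide its tip slowly (no faster than 4 cm a second) along the whole black seam on the lid of the blue box, from the red end to the white end, keeping the tip over the seam and within about 1 cm above it or just touching. Then put the pen back upright in the hole it came from and let go. Leave the yellow box and the green pen alone, and do not push the blue box about or press hard on it.

Things in the scene. Friction and masses are not known exactly. Their poses are not given: they have to be found in the camera images.
- orange_pen: Orange leak-test pen, loose, 90 g, 132 mm long, upright, tip down in a hole of the stand. Origin: its tip (15 mm above the table while in the stand); z up its axis. From the tip: steel cone to 30 mm, steel shaft 14 mm thick to 60, black collar 34 mm wide at 60 to 66 (rests on the stand's top), round orange handle 20 mm thick to 132. Its hole varies: remember where it began.
- orange_pen_grip (a point): Point on the axis of the orange pen's handle, 100 mm above its tip: the place to grip it, 20 mm in diameter.
- blue_box: Blue sample box, light-blue lid in two halves, 180 x 108 x 65 mm, 1.4 kg, loose. Origin: centre of its underside; x along the seam, z up. Seam: straight black gasket 6 mm wide between the lid halves, flush with the lid's top at z = 65 mm, at y = 0, from the red end (x = -70 mm) to the white end (x = +70 mm). Red and white patches 18 x 30 mm lie just beyond its ends.
- stand: White pen stand fixed to the table, 170 x 60 mm, top 75 mm above the table. Origin: centre of its underside; x along its long side. Two holes, 24 mm wide, at x = -45 and +45 mm: one holds the orange pen, the other the green pen.
- yellow_box: Yellow sample box of the same make and size (180 x 108 x 65 mm), with its own seam and marks; not to be checked, leave it alone. Origin: centre of its underside.
- green_pen: Green pen of the same shape and size as the orange one, standing in the other hole of the stand; leave it there. Origin: its tip.
Not all that is in view belongs to the job. Of the things that look like the orange_pen, the largest one is meant. Of the things that look like the blue_box, the larger one is meant.

How it is judged:
On the way, in this order (a step that is already met when the one before it is completed fails the run):
1. the tip spends at least 0.2 s over the red end of the blue box's seam (within 11 mm to either side, at most 13 mm above it; -88 to -54 mm along it from its middle, red end negative) (x of orange_pen in the frame of blue_box between -0.088 and -0.054 m and y of orange_pen in the frame of blue_box between -0.011 and 0.011 m and z of orange_pen in the frame of blue_box between 0.058 and 0.078 m), for 0.2 s.
2. the tip spends at least 0.3 s over the second fifth of the blue box's seam (within 11 mm to either side, at most 13 mm above it; -50 to -18 mm along it from its middle, red end negative) (x of orange_pen in the frame of blue_box between -0.05 and -0.018 m and y of orange_pen in the frame of blue_box between -0.011 and 0.011 m and z of orange_pen in the frame of blue_box between 0.058 and 0.078 m), for 0.3 s.
3. the tip spends at least 0.3 s over the middle fifth of the blue box's seam (within 11 mm to either side, at most 13 mm above it; -16 to 16 mm along it from its middle, red end negative) (x of orange_pen in the frame of blue_box between -0.016 and 0.016 m and y of orange_pen in the frame of blue_box between -0.011 and 0.011 m and z of orange_pen in the frame of blue_box between 0.058 and 0.078 m), for 0.3 s.
4. the tip spends at least 0.3 s over the fourth fifth of the blue box's seam (within 11 mm to either side, at most 13 mm above it; 18 to 50 mm along it from its middle, red end negative) (x of orange_pen in the frame of blue_box between 0.018 and 0.05 m and y of orange_pen in the frame of blue_box between -0.011 and 0.011 m and z of orange_pen in the frame of blue_box between 0.058 and 0.078 m), for 0.3 s.
5. the tip spends at least 0.2 s over the white end of the blue box's seam (within 11 mm to either side, at most 13 mm above it; 54 to 88 mm along it from its middle, red end negative) (x of orange_pen in the frame of blue_box between 0.054 and 0.088 m and y of orange_pen in the frame of blue_box between -0.011 and 0.011 m and z of orange_pen in the frame of blue_box between 0.058 and 0.078 m), for 0.2 s.
At the end, for the whole second after the job is handed in: The orange pen stands at rest and upright (within 8.5 degrees) in the hole it came from, its tip within 16 mm of where it began; both boxes and the green pen are within 20 mm of where they began (distance of orange_pen from where it was at the start of the episode below 0.016 m and angle between orange_pen's own z axis and vertical below 0.15 rad and linear speed of orange_pen below 0.02 m/s and distance of each of blue_box, yellow_box, green_pen from where it was at the start of the episode below 0.02 m); the robot touches nothing.
It fails at once if the blue box is pushed more than 20 mm (distance of blue_box from where it was at the start of the episode above 0.02 m).
It fails at once if the yellow box is moved more than 20 mm (distance of yellow_box from where it was at the start of the episode above 0.02 m).
It fails at once if the green pen is moved more than 20 mm (distance of green_pen from where it was at the start of the episode above 0.02 m).
It fails at once if the pen is pressed on the blue box with more than 25 N (contact force between orange_pen and blue_box above 25 N).
It also fails if it takes over 61 s, if anything falls off the work surface, if the arm or the gripper's body presses on something with over 40 N, if the wrist force passes 120 N, or if a joint passes its speed limit or range.

## Working session

There is one attempt and no reset: what is moved stays moved. The work goes in short steps, Python scripts to look and compute and a shell command to move; the robot and the scene stay as the last step left them, time stands still between calls to the robot, and variables do not carry over. Pictures are saved under pics/ and viewed, at most 10 in all, crops included, and the job is handed in when it is done.

```bash
mkdir -p pics; ls
cat > h.py <<'E'
import numpy as np,cv2
from workcell import env
def cam(n):
    return env.read_camera(n)
def ray(c,u,v,fish=False):
    H=c["img"].shape[0]; f=H/2/np.tan(np.radians(c["fov_y"])/2)
    x,y=(u-c["cx"]),(v-c["cy"])
    if fish:
        r=np.hypot(x,y); t=r/f; s=np.sin(t)/max(r,1e-9); d=np.array([x*s,-y*s,-np.cos(t)])
    else: d=np.array([x/f,-y/f,-1.])
    T=np.array(c["T"]); return T[:3,3],T[:3,:3]@d
def onz(c,u,v,z,fish=False):
    o,d=ray(c,u,v,fish); return o+d*(z-o[2])/d[2]
E
python3 - <<'E'
from h import *
for n in ["scene","side","wrist"]:
    c=cam(n); cv2.imwrite(f"pics/{n}0.png",c["img"][:,:,::-1]); print(n,c["fov_y"],c["cx"],c["cy"],np.round(c["T"],3).tolist(),[k for k in c])
print(env.get_state(),env.tip_extent)
E
```

```text
pics
scene 43.95120828830725 286.989103126276 204.6442109287042 [[0.584, -0.56, 0.588, 1.206], [0.812, 0.417, -0.409, -0.518], [-0.016, 0.716, 0.698, 0.853], [0.0, 0.0, 0.0, 1.0]] ['img', 'fov_y', 'cx', 'cy', 'T']
side 57.021439631169855 275.1492117504333 208.78423238857974 [[0.736, 0.362, -0.572, 0.106], [-0.676, 0.422, -0.603, -0.565], [0.023, 0.831, 0.556, 0.556], [0.0, 0.0, 0.0, 1.0]] ['img', 'fov_y', 'cx', 'cy', 'T']
wrist 65.70646984690485 279.0692748747423 207.33801098887454 [[0.438, -0.86, -0.263, 0.184], [0.899, 0.418, 0.13, 0.551], [-0.002, -0.293, 0.956, 0.372], [0.0, 0.0, 0.0, 1.0]] ['img', 'fov_y', 'cx', 'cy', 'T']
{'clock': 0.15, 'joint_pos': array([9.79364147e-01, 3.13875946e-01, 4.52694618e-02, 1.30359133e+00,
       9.95891100e-06, 1.43115873e+00]), 'qvel': array([-0.00052021, -0.00347432,  0.00366286,  0.00120093,  0.000722  ,
       -0.00106023]), 'tau': array([ 8.44320839e-04, -4.81064487e+01,  2.98815697e+01,  1.38529146e-02,
       -2.21468531e-04,  1.26948095e-05]), 'tcp_pos': array([0.25083739, 0.51696502, 0.20899846]), 'orientation': array([-2.55130098e-04,  2.23980893e-01,  9.74593284e-01, -6.52666405e-04]), 'wrist_force': array([-0.69129684, -0.21696223,  0.23039466]), 'ft_torque': array([0.02716947, 0.0442351 , 0.0380379 ]), 'grip_force': 0.0, 'finger_gap': 0.08534918216873093} 0.011
```

View pics/scene0.png

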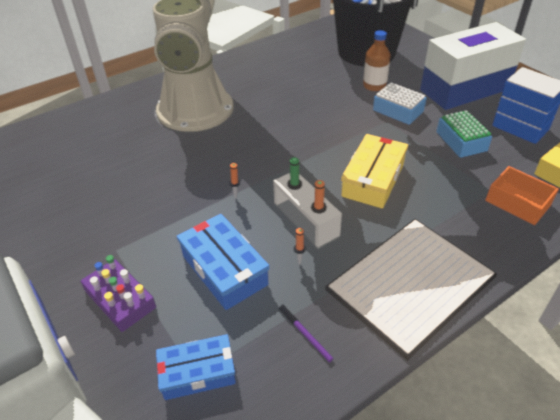

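View pics/side0.png

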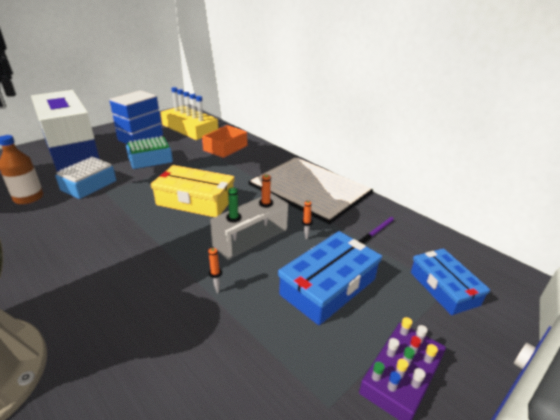

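The scene view shows three orange pens. One stands in the stand at (319,196), and two smaller ones stand on the table at (234,175) and (300,240). The largest, in the stand, is the one meant. There are two blue boxes: the larger at (223,258) and a smaller one at (197,365). The larger is meant. I'll confirm both in one crop.

Run:
```python
from h import *
C={n:cam(n) for n in ["scene","side"]}
cv2.imwrite("pics/crop.png",cv2.resize(C["scene"]["img"][140:310,165:365,::-1],None,fx=3.5,fy=3.5,interpolation=cv2.INTER_CUBIC))
for n,c in C.items():
    hsv=cv2.cvtColor(c["img"],cv2.COLOR_RGB2HSV)
    H,S,V=cv2.split(hsv)
    for nm,m in dict(orange=((H>3)&(H<14)&(S>150)&(V>90)),red=(((H<4)|(H>173))&(S>170)&(V>140)),white=((S<40)&(V>170)),blue=((H>98)&(H<120)&(S>120)),green=((H>55)&(H<85)&(S>120))).items():
        k,l,st,ce=cv2.connectedComponentsWithStats(m.astype(np.uint8))
        for i in range(1,k):
            if st[i,4]>25 and 150<ce[i][1]<320 and 130<ce[i][0]<420: print(n,nm,st[i].tolist(),ce[i].round(1), onz(c,*ce[i],0.065).round(3))
```

```text
scene orange [236, 168, 6, 15, 61] [238.5 174.3] [ 0.393 -0.086  0.065]
scene orange [315, 189, 8, 20, 116] [318.8 198.5] [0.568 0.012 0.065]
scene orange [298, 233, 5, 15, 38] [299.7 239.7] [ 0.64  -0.094  0.065]
scene white [359, 177, 13, 7, 60] [364.7 179.9] [0.582 0.134 0.065]
scene white [274, 180, 27, 26, 148] [287.5 192. ] [ 0.51  -0.031  0.065]
scene white [331, 220, 162, 133, 10321] [411.  285.2] [0.854 0.005 0.065]
scene white [235, 269, 17, 13, 127] [243.1 274.8] [ 0.647 -0.235  0.065]
scene blue [178, 216, 90, 94, 3822] [226.7 263.6] [ 0.605 -0.246  0.065]
side orange [261, 176, 10, 28, 206] [265.7 190.4] [0.649 0.044 0.065]
side orange [297, 202, 10, 22, 152] [301.9 212.8] [ 0.646 -0.083  0.065]
side orange [203, 243, 13, 28, 239] [209.1 256.6] [ 0.403 -0.071  0.065]
side red [296, 278, 14, 10, 89] [302.6 282.4] [ 0.489 -0.237  0.065]
side white [251, 177, 10, 8, 49] [256.3 180.5] [0.663 0.096 0.065]
side white [219, 183, 7, 5, 26] [222.  184.9] [0.583 0.134 0.065]
side white [178, 192, 11, 10, 84] [183.1 196.6] [0.481 0.149 0.065]
side white [224, 213, 41, 23, 177] [242.7 223.2] [ 0.52  -0.027  0.065]
side white [349, 239, 16, 11, 88] [356.5 244.1] [ 0.649 -0.234  0.065]
side white [212, 275, 4, 12, 27] [213.7 280.2] [ 0.373 -0.129  0.065]
side blue [278, 231, 104, 94, 5249] [327.2 276.4] [ 0.533 -0.256  0.065]
side green [229, 189, 10, 30, 240] [232.9 203.7] [0.551 0.048 0.065]
```

View pics/crop.png

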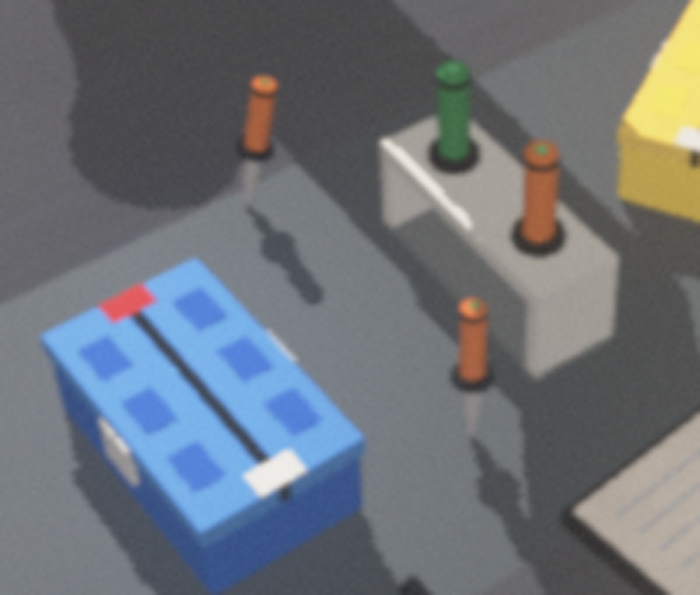

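The crop confirms it. The pen in the stand, at crop (539,190), is thicker than the two loose ones and is the target. The large box has its red end at crop (127,302), which is (201,226) in the full scene view, and its white end at (243,275).

Run:
```python
from h import *
C={n:cam(n) for n in ["scene","side"]}
for n,c in C.items():
    print(n)
    H,S,V=cv2.split(cv2.cvtColor(c["img"],cv2.COLOR_RGB2HSV))
    def comps(m,box,mn=20):
        k,l,st,ce=cv2.connectedComponentsWithStats(m.astype(np.uint8))
        return [(st[i],ce[i]) for i in range(1,k) if st[i,4]>mn and box[0]<ce[i][0]<box[1] and box[2]<ce[i][1]<box[3]]
    box=dict(scene=(305,332,175,215),side=(255,275,170,210))[n]
    for st,ce in comps(((H<18)|(H>175))&(S>110)&(V>60),box):
        print("orange",st,ce.round(1),onz(c,*ce,.116).round(4))
    gb=dict(scene=(285,303,155,190),side=(225,240,185,220))[n]
    for st,ce in comps((H>45)&(H<90)&(S>90),gb): print("green",st,ce.round(1),onz(c,*ce,.116).round(4))
    rb=dict(scene=(190,212,216,236),side=(290,315,270,295))[n]
    for st,ce in comps(((H<8)|(H>170))&(S>110)&(V>100),rb): print("red",st,ce.round(1),onz(c,*ce,.065).round(4))
    wb=dict(scene=(230,255,265,285),side=(345,370,235,255))[n]
    for st,ce in comps((S<60)&(V>140),wb): print("white",st,ce.round(1),onz(c,*ce,.065).round(4))
```

```text
scene
orange [314 181  10  29 234] [318.8 195.3] [ 0.6013 -0.0163  0.116 ]
green [290 158   8   6  36] [293.6 160.5] [0.4792 0.0089 0.116 ]
green [291 166   7  19 119] [294.1 174.6] [ 0.5185 -0.0187  0.116 ]
red [194 222  15   9  79] [201.  226.1] [ 0.4864 -0.2368  0.065 ]
white [235 268  18  14 140] [243.2 274.8] [ 0.6474 -0.2344  0.065 ]
side
orange [261 175  10  30 246] [265.6 189.8] [ 0.5938 -0.0178  0.116 ]
green [228 187  11  33 277] [232.9 203.7] [ 0.505  -0.0157  0.116 ]
red [295 277  16  11 104] [302.5 282.4] [ 0.4886 -0.2374  0.065 ]
white [349 239  17  11 104] [356.5 244.1] [ 0.6494 -0.234   0.065 ]
```

```bash
python3 - <<'E'
from h import *
c=cam("scene");d=cam("side")
print("bottle base",onz(c,376,88,0),onz(d,22,200,0))
def tri(a,b):
    (o1,d1),(o2,d2)=ray(c,*a),ray(d,*b)
    d1/=np.linalg.norm(d1);d2/=np.linalg.norm(d2)
    st=np.linalg.lstsq(np.c_[d1,-d2],o2-o1,rcond=None)[0]
    p,q=o1+st[0]*d1,o2+st[1]*d2
    return ((p+q)/2).round(4),np.linalg.norm(p-q).round(4)
print("orange",tri((318.8,195.3),(265.6,189.8)));print("green",tri((294.1,172.5),(232.9,203.7)))
print("bottle cap",tri((380,37),(6,142)));print("smallpens",tri((299.7,239.7),(306.9,213)),tri((235,174.3),(214,262)))
E
python3 -m jog '[[-1,0,0,-0.03,-6.5],[-1,0,0,-0.03,-6.5],[-1,0,0,0,-6.5],[-1,0,0,0,-6.4],[-1,0,0,0,0]]'
```

```text
bottle base [0.23623687 0.4962085  0.        ] [0.20467885 0.4991623  0.        ]
orange (array([ 0.598 , -0.0133,  0.1121]), np.float64(0.0006))
green (array([ 0.5085, -0.0112,  0.1118]), np.float64(0.0008))
bottle cap (array([0.2198, 0.5052, 0.1561]), np.float64(0.0014))
smallpens (array([ 0.6454, -0.0984,  0.0729]), np.float64(0.0002)) (array([ 0.3966, -0.0974,  0.0732]), np.float64(0.0))
clock: 0.87
tcp_pos: [0.2513, 0.5177, 0.2705]
orientation: [0.0, -0.001, 1.0, 0.001]
wrist_force: [-0.1, -0.6, 0.1]
finger_gap: 0.0856
grip_force: 0.0
```

```bash
python3 -m jog '[[-1,-0.0217,-0.0332,0,0],[-1,-0.0217,-0.0332,0,0],[-1,-0.0217,-0.0332,0,0],[-1,-0.0217,-0.0332,0,0],[-1,-0.0217,-0.0332,0,0]]' >/dev/null
python3 -m jog '[[-1,-0.0217,-0.0332,0,0],[-1,-0.0217,-0.0332,0,0],[-1,-0.0217,-0.0332,0,0],[-1,-0.0217,-0.0332,0,0],[-1,-0.0217,-0.0332,0,0]]' 
python3 -m jog '[[-1,-0.0217,-0.0332,0,0],[-1,-0.0217,-0.0332,0,0],[-1,-0.0217,-0.0332,0,0],[-1,-0.0217,-0.0332,0,0],[-1,-0.0217,-0.0332,0,0]]' 
python3 -m jog '[[-1,-0.0217,-0.0332,0,0],[-1,0,0,0,0],[-1,0,0,0,0]]'
python3 - <<'E'
from h import *
c=cam("wrist");cv2.imwrite("pics/w1.png",c["img"][:,:,::-1])
H,S,V=cv2.split(cv2.cvtColor(c["img"],cv2.COLOR_RGB2HSV))
k,l,st,ce=cv2.connectedComponentsWithStats((((H<18)|(H>175))&(S>110)&(V>60)).astype(np.uint8))
for i in range(1,k):
    if st[i,4]>100: print(st[i],ce[i].round(1),onz(c,*ce[i],.12,True).round(4))
E
```

```text
clock: 1.7
tcp_pos: [0.4686, 0.1835, 0.2695]
orientation: [-0.0, 0.002, 1.0, 0.0]
wrist_force: [0.6, 0.8, 0.5]
finger_gap: 0.0852
grip_force: 0.0
clock: 2.12
tcp_pos: [0.5772, 0.0175, 0.2694]
orientation: [-0.0, 0.002, 1.0, 0.0]
wrist_force: [0.7, 0.8, 0.6]
finger_gap: 0.0852
grip_force: 0.0
clock: 2.37
tcp_pos: [0.5988, -0.0159, 0.2681]
orientation: [-0.001, 0.003, 1.0, 0.0]
wrist_force: [-0.1, 0.5, -0.5]
finger_gap: 0.0852
grip_force: 0.0
[256  18  37  18 419] [273.8  26.1] [ 0.441  -0.0187  0.12  ]
[ 88  84  20  17 262] [98.  92.6] [ 0.4926 -0.2034  0.12  ]
[490  95  17  26 242] [498.1 107.3] [0.5053 0.2289 0.12  ]
[409 110  84  50 404] [450.3 134.7] [0.5412 0.165  0.12  ]
[202 117  36  35 452] [218.8 134.5] [ 0.5457 -0.0726  0.12  ]
[270 169  22  33 500] [280.5 184.7] [ 0.5963 -0.0135  0.12  ]
[ 490  245   58   80 3370] [518.  283.8] [0.7333 0.3165 0.12  ]
[507 323  53  18 230] [532.6 332.1] [0.8347 0.3955 0.12  ]
[  0 326  51  17 230] [ 25.3 334.5] [ 0.8334 -0.4311  0.12  ]
```

View pics/w1.png

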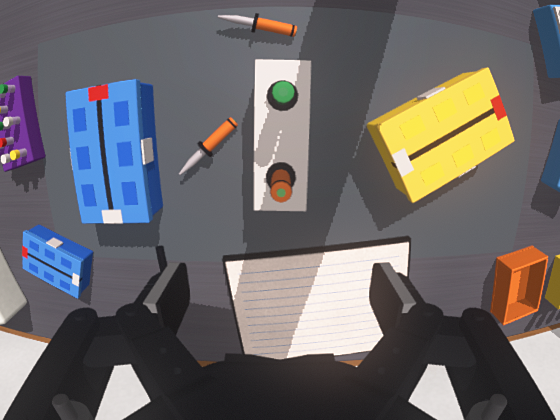

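The wrist view shows the orange pen in the stand, with its top at (281,191), and the green pen at (283,93). The blue box has its red end at (98,92) and its white end at (112,216). The two small loose pens have toppled and lie on the table, clear of the work. I'll check positions from this view.

Run:
```python
from h import *
c=cam("wrist")
im=c["img"];H,S,V=cv2.split(cv2.cvtColor(im,cv2.COLOR_RGB2HSV))
def cen(m,x0,x1,y0,y1):
    k=np.zeros_like(m);k[y0:y1,x0:x1]=m[y0:y1,x0:x1];yy,xx=np.nonzero(k);return xx.mean(),yy.mean(),len(xx)
r=cen(((H<8)|(H>170))&(S>110)&(V>100),80,118,75,108);print("red",r,onz(c,r[0],r[1],.065,True).round(4))
w=cen((S<60)&(V>150),98,128,202,228);print("white",w,onz(c,w[0],w[1],.065,True).round(4))
print("top",onz(c,281,191,.147,True).round(4))
s=env.get_state();print(s["tcp_pos"],s["joint_pos"].round(2))
cc=cam("scene");cv2.imwrite("pics/crop2.png",cv2.resize(cc["img"][140:310,165:365,::-1],None,fx=3.5,fy=3.5,interpolation=cv2.INTER_CUBIC))
for n,b in (("scene",(314,325,178,212)),("side",(260,272,172,206))):
    q=cc if n=="scene" else cam(n)
    H,S,V=cv2.split(cv2.cvtColor(q["img"],cv2.COLOR_RGB2HSV))
    print(n,cen(((H<18)|(H>175))&(S>110)&(V>60),*b))
```

```text
red (np.float64(97.1978021978022), np.float64(92.85714285714286), 273) [ 0.4871 -0.237   0.065 ]
white (np.float64(111.00769230769231), np.float64(216.19615384615383), 260) [ 0.6467 -0.2338  0.065 ]
top [ 0.5953 -0.0117  0.147 ]
[ 0.59779351 -0.01354301  0.2691284 ] [-0.16  0.35  0.25  1.47  0.   -0.16]
scene (np.float64(318.9033613445378), np.float64(194.98739495798318), 238)
side (np.float64(265.5921052631579), np.float64(190.52631578947367), 228)
```

```bash
python3 -m jog '[[-1,0.001,0.001,0.034,0],[-1,0,0,0.034,0],[-1,0,0,0.034,0],[-1,0,0,0.03,0],[-1,0,0,0.02,0]]' 60
python3 -m jog '[[-1,0,0,0.010,0],[-1,0,0,0,0],[1,0,0,0,0],[1,0,0,0,0],[1,0,0,0,0]]'
python3 -m jog '[[1,0,0,0,0],[1,0,0,0,0],[1,0,0,0,0],[1,0,0,0,0],[1,0,0,0,0]]'
```

```text
clock: 2.98
tcp_pos: [0.5951, -0.0108, 0.1151]
orientation: [-0.001, -0.001, 1.0, 0.0]
wrist_force: [0.1, 0.1, 0.0]
finger_gap: 0.0853
grip_force: 0.0
clock: 3.4
tcp_pos: [0.5989, -0.0127, 0.1099]
orientation: [0.002, -0.0, 1.0, -0.0]
wrist_force: [-0.4, -0.9, 0.6]
finger_gap: 0.0517
grip_force: 0.0
clock: 3.82
tcp_pos: [0.5982, -0.0132, 0.1088]
orientation: [0.001, 0.0, 1.0, -0.0]
wrist_force: [-0.2, -1.5, 6.2]
finger_gap: 0.0176
grip_force: 58.6
```

```bash
python3 -m jog '[[1,0,0,-0.01,0],[1,0,0,-0.02,0],[1,0,0,-0.03,0],[1,0,0,-0.03,0],[1,0,0,-0.03,0]]'
python3 -m jog '[[1,0,-0.01,0,0],[1,0,-0.02,0,0],[1,0,-0.02,0,0],[1,0,0,0,0],[1,0,0,0,0]]'
python3 - <<'E'
from h import *
for n in ["scene","side"]:
    c=cam(n);s=env.get_state();p=s["tcp_pos"]
    # expected tip pixel
    def proj(P):
        T=np.array(c["T"]);q=T[:3,:3].T@(P-T[:3,3]);f=210/np.tan(np.radians(c["fov_y"])/2);return c["cx"]+f*q[0]/-q[2],c["cy"]-f*q[1]/-q[2]
    u,v=proj(p+[0,0,-.06]);print(n,p,"tip exp",proj(p+[0,0,-.092]))
    u,v=int(u),int(v);cv2.imwrite(f"pics/{n}2.png",cv2.resize(c["img"][v-50:v+50,u-60:u+60,::-1],None,fx=5,fy=5,interpolation=cv2.INTER_CUBIC));print("crop",u-60,v-50)
a,b=[cv2.imread(f"pics/{n}2.png") for n in("scene","side")]
cv2.imwrite("pics/both.png",cv2.resize(np.vstack([a,b]),(600,1000))[:, :] if 0 else cv2.resize(np.hstack([a,b]),(800,333)))
E
```

```text
clock: 4.23
tcp_pos: [0.5966, -0.0125, 0.2288]
orientation: [-0.001, -0.0, 1.0, 0.0]
wrist_force: [1.4, -1.1, -1.0]
finger_gap: 0.0179
grip_force: 58.6
clock: 4.65
tcp_pos: [0.597, -0.0636, 0.2273]
orientation: [-0.0, 0.001, 1.0, 0.0]
wrist_force: [0.8, -0.1, -0.6]
finger_gap: 0.0176
grip_force: 58.7
scene [ 0.59700927 -0.06289124  0.22730443] tip exp (np.float64(299.45807353535463), np.float64(196.59909507023949))
crop 239 134
side [ 0.59703919 -0.0624628   0.2273136 ] tip exp (np.float64(280.8153918206058), np.float64(189.75351540563085))
crop 221 126
```

View pics/both.png

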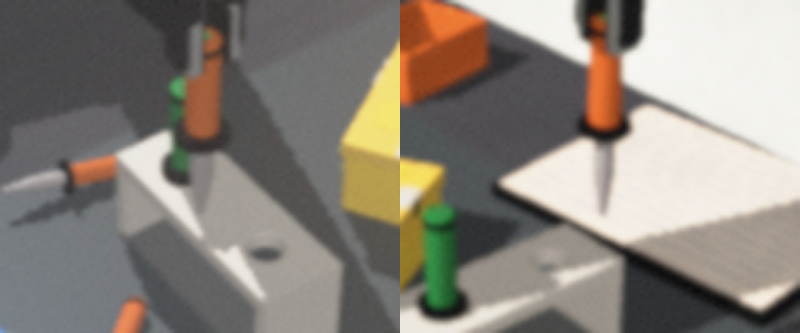

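The pen hangs about upright in the gripper. The scene tip is near (300,204), low contrast against the white stand. The side tip is at (282,191), with the collar at (282,164). I'll triangulate these.

Run:
```python
from h import *
c=cam("scene");d=cam("side");s=env.get_state()
def tri(a,b):
    (o1,d1),(o2,d2)=ray(c,*a),ray(d,*b)
    d1/=np.linalg.norm(d1);d2/=np.linalg.norm(d2)
    st=np.linalg.lstsq(np.c_[d1,-d2],o2-o1,rcond=None)[0]
    p,q=o1+st[0]*d1,o2+st[1]*d2
    return ((p+q)/2).round(4),np.linalg.norm(p-q).round(4)
print(s["tcp_pos"],"tip",tri((299.6,204.5),(281.9,191.1)),"collar",tri((299.6,174.5),(282.2,164.1)))
P=np.array([.597,-.0633,.2275])
def proj(c,P):
    T=np.array(c["T"]);q=T[:3,:3].T@(P-T[:3,3]);f=210/np.tan(np.radians(c["fov_y"])/2);return np.round((c["cx"]+f*q[0]/-q[2],c["cy"]-f*q[1]/-q[2]),1)
for off in (-.092,-.029): print(off,proj(c,P+[0,0,off]),proj(d,P+[0,0,off]))
# deviation of handle axis per row
for n,q,(x0,x1,y0,y1) in (("scene",c,(290,312,140,175)),("side",d,(270,295,128,165))):
    H,S,V=cv2.split(cv2.cvtColor(q["img"],cv2.COLOR_RGB2HSV));m=(((H<18)|(H>175))&(S>110)&(V>60))[y0:y1,x0:x1]
    print(n,[(y0+i,round(x0+np.nonzero(r)[0].mean(),1),int(r.sum())) for i,r in enumerate(m) if r.sum()>3][::4])
```

```text
[ 0.59717426 -0.06205506  0.22749514] tip (array([ 0.6036, -0.0643,  0.1256]), np.float64(0.0105)) collar (array([ 0.5981, -0.0632,  0.1954]), np.float64(0.001))
-0.092 [299.3 196.6] [281.1 189.8]
-0.029 [299.3 172.8] [282.1 163.1]
scene [(143, np.float64(303.5), 4), (148, np.float64(303.0), 5), (153, np.float64(303.0), 5), (157, np.float64(301.5), 8), (161, np.float64(300.5), 10), (165, np.float64(299.5), 10), (169, np.float64(300.0), 11), (173, np.float64(300.0), 9)]
side [(131, np.float64(279.5), 4), (136, np.float64(279.0), 5), (140, np.float64(280.5), 4), (144, np.float64(282.0), 9), (148, np.float64(281.5), 10), (152, np.float64(282.0), 11), (156, np.float64(282.0), 11), (160, np.float64(281.5), 12), (164, np.float64(281.5), 8)]
```

Collar height and commanded heights agree: the tip is about 94 mm below the TCP. Next I go above the red end.

```bash
python3 -m jog '[[1,0.021,-0.0348,0,0],[1,0.021,-0.0348,0,0],[1,0.021,-0.0348,0,0],[1,0.021,-0.0348,0,0],[1,0.021,-0.0348,0,0]]'
python3 -m jog '[[1,0,0,0.02,0],[1,0,0,0.02,0],[1,0,0,0.01,0],[1,0,0,0,0],[1,0,0,0,0]]'
python3 - <<'E'
from h import *
ims=[];P=env.get_state()["tcp_pos"];print(P)
for n in ["scene","side"]:
    c=cam(n)
    def proj(P):
        T=np.array(c["T"]);q=T[:3,:3].T@(P-T[:3,3]);f=210/np.tan(np.radians(c["fov_y"])/2);return c["cx"]+f*q[0]/-q[2],c["cy"]-f*q[1]/-q[2]
    print(n,"tip exp",np.round(proj(P+[0,0,-.094]),1))
    u,v=map(int,proj(P+[0,0,-.08]));print("crop",u-33,v-37)
    ims.append(cv2.resize(c["img"][v-37:v+38,u-33:u+34,::-1],None,fx=6,fy=6,interpolation=cv2.INTER_CUBIC))
cv2.imwrite("pics/b3.png",np.hstack(ims)[:,:800])
E
```

```text
clock: 5.27
tcp_pos: [0.4916, -0.2371, 0.2278]
orientation: [0.0, -0.001, 1.0, 0.0]
wrist_force: [0.7, -1.0, -1.1]
finger_gap: 0.0175
grip_force: 58.7
clock: 5.68
tcp_pos: [0.4923, -0.2358, 0.1774]
orientation: [-0.001, -0.001, 1.0, 0.001]
wrist_force: [0.2, -0.2, -0.1]
finger_gap: 0.0177
grip_force: 58.8
[ 0.4923487  -0.23581805  0.17744619]
scene tip exp [201.7 221.4]
crop 167 179
side tip exp [304.  273.3]
crop 271 230
```

View pics/b3.png

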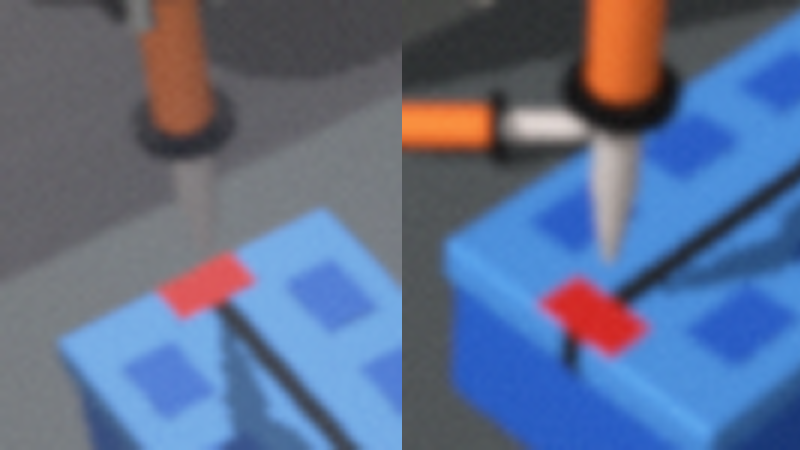

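The scene shows the tip at (201,220), above the red patch. The side view shows it at (306,274), just above the seam's red end, within about 2 mm of the prediction. I'll lower it and start the trace.

```bash
python3 -m jog '[[1,0,0.001,0.003,0],[1,0,0,0.003,0],[1,0,0,0.003,0],[1,0,0,0.003,0],[1,0,0,0.001,0]]'
python3 -m jog '[[1,0,0,0,0],[1,0,0,0,0],[1,0,0,0,0],[1,-0.0015,0,0,0],[1,-0.0025,0,0,0]]'
python3 -m jog '[[1,-0.0025,0,0,0],[1,-0.0025,0,0,0],[1,-0.0025,0,0,0],[1,-0.0025,0,0,0],[1,-0.0025,0,0,0]]'
python3 - <<'E'
from h import *
ims=[];P=env.get_state()["tcp_pos"];print(P)
for n in ["scene","side"]:
    c=cam(n)
    def proj(P):
        T=np.array(c["T"]);q=T[:3,:3].T@(P-T[:3,3]);f=210/np.tan(np.radians(c["fov_y"])/2);return c["cx"]+f*q[0]/-q[2],c["cy"]-f*q[1]/-q[2]
    print(n,"tip exp",np.round(proj(P+[0,0,-.094]),1))
    u,v=map(int,proj(P+[0,0,-.08]));print("crop",u-33,v-37)
    ims.append(cv2.resize(c["img"][v-37:v+38,u-33:u+34,::-1],None,fx=6,fy=6,interpolation=cv2.INTER_CUBIC))
cv2.imwrite("pics/b4.png",np.hstack(ims)[:,:800])
E
```

```text
clock: 6.2
tcp_pos: [0.4922, -0.2355, 0.1641]
orientation: [-0.0, -0.0, 1.0, 0.0]
wrist_force: [-0.3, 0.5, -1.3]
finger_gap: 0.0176
grip_force: 58.8
clock: 6.62
tcp_pos: [0.4965, -0.2359, 0.1649]
orientation: [0.0, 0.0, 1.0, -0.0]
wrist_force: [0.2, -0.6, -1.4]
finger_gap: 0.0175
grip_force: 58.8
clock: 7.03
tcp_pos: [0.5092, -0.2358, 0.1646]
orientation: [-0.0, -0.0, 1.0, 0.0]
wrist_force: [-0.9, 0.7, -0.9]
finger_gap: 0.0172
grip_force: 58.8
[ 0.50924073 -0.23578764  0.1646255 ]
scene tip exp [206.5 230.5]
crop 172 188
side tip exp [310.  274.3]
crop 277 231
```

View pics/b4.png

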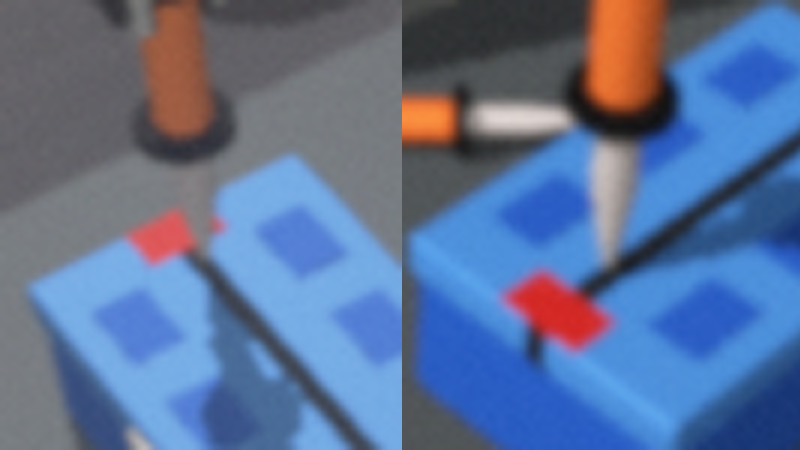

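Both views show the tip at the seam: scene (206,230), side (312,276), a few mm above the gasket. I'll continue along it.

```bash
python3 -m jog '[[1,-0.0025,0,0,0],[1,-0.0025,0,0,0],[1,-0.0025,0.0002,0,0],[1,-0.0025,0,0,0],[1,-0.0025,0,0,0]]' | sed -n 1,2p
python3 -m jog '[[1,-0.0025,0,0,0],[1,-0.0025,0,0,0],[1,-0.0025,0.0002,0,0],[1,-0.0025,0,0,0],[1,-0.0025,0,0,0]]' | sed -n '2p;4p'
python3 -m jog '[[1,-0.0025,0,0,0],[1,-0.0025,0,0,0],[1,-0.0025,0.0002,0,0],[1,-0.0025,0,0,0],[1,-0.0025,0,0,0]]' | sed -n '2p;4p'
python3 -m jog '[[1,-0.0025,0,0,0],[1,-0.0025,0,0,0],[1,-0.0025,0.0002,0,0],[1,-0.0025,0,0,0],[1,-0.0025,0,0,0]]' | sed -n '2p;4p'
python3 -m jog '[[1,-0.0025,0,0,0],[1,-0.0025,0,0,0],[1,-0.0025,0.0002,0,0],[1,-0.0025,0,0,0],[1,-0.0025,0,0,0]]' | sed -n '2p;4p'
python3 -m jog '[[1,-0.0025,0,0,0],[1,-0.0025,0,0,0],[1,-0.0025,0.0002,0,0],[1,-0.0025,0,0,0],[1,-0.0025,0,0,0]]' | sed -n '2p;4p'
python3 -m jog '[[1,-0.0025,0,0,0],[1,-0.0025,0,0,0],[1,-0.0025,0.0002,0,0],[1,-0.0025,0,0,0],[1,-0.0025,0,0,0]]' | sed -n '2p;4p'
python3 -m jog '[[1,-0.0025,0,0,0],[1,-0.0025,0,0,0],[1,-0.0025,0.0002,0,0],[1,-0.0025,0,0,0],[1,-0.0025,0,0,0]]' | sed -n '2p;4p'
python3 -m jog '[[1,-0.0025,0,0,0],[1,-0.0025,0,0,0],[1,-0.0025,0.0002,0,0],[1,-0.0025,0,0,0],[1,-0.0025,0,0,0]]' | sed -n '2p;4p'
python3 -m jog '[[1,-0.0025,0,0,0],[1,-0.0025,0,0,0],[1,-0.0025,0.0002,0,0],[1,-0.0025,0,0,0],[1,-0.0025,0,0,0]]' | sed -n '2p;4p'
python3 -m jog '[[1,-0.0025,0,0,0],[1,-0.0025,0,0,0],[1,-0.0025,0,0,0],[1,-0.0015,0,0,0],[1,0,0,0,0]]' | sed -n '2p;4p'
python3 -m jog '[[1,0,0,0,0],[1,0,0,0,0],[1,0,0,0,0]]'
python3 - <<'E'
from h import *
ims=[];P=env.get_state()["tcp_pos"];print(P)
for n in ["scene","side"]:
    c=cam(n)
    def proj(P):
        T=np.array(c["T"]);q=T[:3,:3].T@(P-T[:3,3]);f=210/np.tan(np.radians(c["fov_y"])/2);return c["cx"]+f*q[0]/-q[2],c["cy"]-f*q[1]/-q[2]
    u,v=map(int,proj(P+[0,0,-.08]));print("crop",u-33,v-37)
    ims.append(cv2.resize(c["img"][v-37:v+38,u-33:u+34,::-1],None,fx=6,fy=6,interpolation=cv2.INTER_CUBIC))
cv2.imwrite("pics/b5.png",np.hstack(ims)[:,:800])
E
```

```text
clock: 7.55
tcp_pos: [0.5217, -0.2356, 0.1647]
tcp_pos: [0.5342, -0.2354, 0.1647]
wrist_force: [-0.2, -0.1, -1.0]
tcp_pos: [0.5467, -0.2352, 0.1647]
wrist_force: [-0.3, -0.0, -0.5]
tcp_pos: [0.5592, -0.235, 0.1647]
wrist_force: [0.0, 0.3, -0.5]
tcp_pos: [0.5717, -0.2348, 0.1647]
wrist_force: [-0.5, 0.7, -1.2]
tcp_pos: [0.5842, -0.2346, 0.1647]
wrist_force: [-0.3, 0.0, -0.6]
tcp_pos: [0.5967, -0.2344, 0.1647]
wrist_force: [-0.4, -0.2, -1.7]
tcp_pos: [0.6092, -0.2341, 0.1647]
wrist_force: [-0.2, -0.2, -0.3]
tcp_pos: [0.6217, -0.2339, 0.1647]
wrist_force: [0.3, -0.7, -1.8]
tcp_pos: [0.6342, -0.2338, 0.1646]
wrist_force: [-0.4, 0.5, -0.5]
tcp_pos: [0.6433, -0.2338, 0.1646]
wrist_force: [-0.3, -0.1, -1.6]
clock: 11.97
tcp_pos: [0.6428, -0.2338, 0.1647]
orientation: [-0.0, -0.0, 1.0, 0.0]
wrist_force: [0.2, -0.4, -2.1]
finger_gap: 0.0176
grip_force: 58.8
[ 0.64284596 -0.23376814  0.16470973]
crop 208 229
crop 322 200
```

View pics/b5.png

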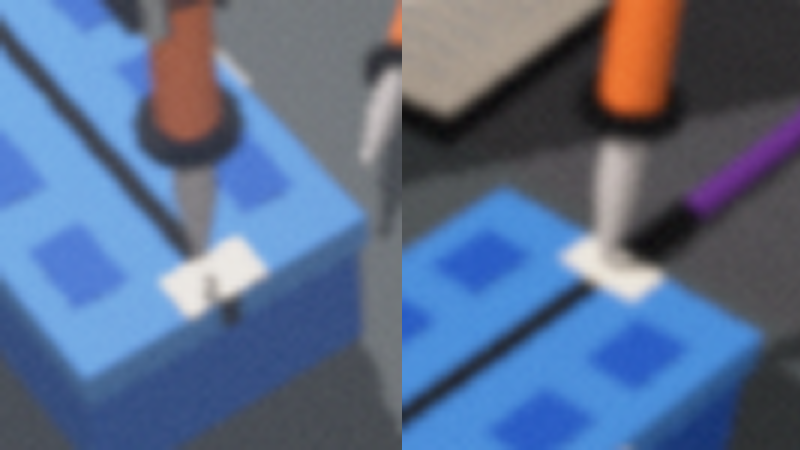

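The tip is over the white patch: scene at about (242,273), side at (357,243). The wrist force is small and the trace is done. Next I lift, return over the hole, and lower step by step while watching the force.

```bash
python3 -m jog '[[1,0,0,-0.005,0],[1,0,0,-0.01,0],[1,0,0,-0.015,0],[1,0,0,-0.018,0],[1,0,0,-0.015,0]]' | sed -n '2p;4p'
python3 -m jog '[[1,0.0077,0.0368,0,0],[1,0.0077,0.0368,0,0],[1,0.0077,0.0368,0,0],[1,0.0077,0.0368,0,0],[1,0.0077,0.0368,0,0]]' | sed -n '2p;4p'
python3 -m jog '[[1,0.0077,0.0368,0,0],[1,0,0,0,0],[1,0,0,0,0],[1,0,0,0,0],[1,0,0,0,0]]' | sed -n '2p;4p'
python3 -m jog '[[1,0,0,0.02,0],[1,0,0,0.02,0],[1,0,0,0.008,0],[1,0,0,0.006,0],[1,0,0,0.006,0]]' | sed -n '2p;4p'
python3 - <<'E'
from h import *
s=[env.get_state()["tcp_pos"] for _ in range(3)];print(np.mean(s,0).round(4))
E
```

```text
tcp_pos: [0.6431, -0.2339, 0.2299]
wrist_force: [0.0, 0.5, -1.7]
tcp_pos: [0.6041, -0.0485, 0.2291]
wrist_force: [0.9, 0.8, -1.3]
tcp_pos: [0.5972, -0.014, 0.2283]
wrist_force: [-0.5, 0.0, -1.4]
tcp_pos: [0.5969, -0.0139, 0.1674]
wrist_force: [0.1, 0.5, -0.4]
[ 0.5969 -0.0139  0.1674]
```

```bash
python3 -m jog '[[1,0,0.001,0.01,0],[1,0,0,0.01,0],[1,0,0,0.01,0],[1,0,0,0.01,0],[1,0,0,0.008,0]]' | sed -n '2p;4p'
python3 -m jog '[[1,0,0,0.005,0],[1,0,0,0.003,0],[1,0,0,0.002,0],[1,0,0,0,0],[1,0,0,0,0]]' | sed -n '1,2p;4p'
```

```text
tcp_pos: [0.5963, -0.0118, 0.1184]
wrist_force: [-0.9, 0.1, -1.7]
clock: 14.57
tcp_pos: [0.597, -0.012, 0.11]
wrist_force: [0.4, -0.1, -0.6]
```

```bash
python3 -m jog '[[1,0,0,0.001,0],[1,0,0,0,0],[0.5,0,0,0,0],[0,0,0,0,0],[-1,0,0,0,0]]' | sed -n '1,2p;4,5p'
python3 -m jog '[[-1,0,0,0,0],[-1,0,0,0,0],[-1,0,0,0,0],[-1,0,0,0,0],[-1,0,0,0,0]]' | sed -n '1,2p;4,5p'
python3 -m jog '[[-1,0,0,-0.01,0],[-1,0,0,-0.03,0],[-1,0,0,-0.035,0],[-1,0,0,-0.035,0],[-1,0,0,-0.035,0]]' | sed -n '1,2p;4,5p'
python3 -m jog '[[-1,0,0,0,0],[-1,0,0,0,0],[-1,0,0,0,0],[-1,0,0,0,0],[-1,0,0,0,0]]' | sed -n '1,2p;4,5p'
python3 - <<'E'
from h import *
c=cam("wrist");cv2.imwrite("pics/w6.png",c["img"][:,:,::-1])
for n,b in (("scene",(314,325,178,212)),("side",(258,274,170,208))):
    q=cam(n);H,S,V=cv2.split(cv2.cvtColor(q["img"],cv2.COLOR_RGB2HSV))
    m=(((H<18)|(H>175))&(S>110)&(V>60))[b[2]:b[3],b[0]:b[1]];y,x=np.nonzero(m);print(n,x.mean()+b[0],y.mean()+b[2],len(x))
E
```

```text
clock: 14.98
tcp_pos: [0.5969, -0.012, 0.1091]
wrist_force: [-0.8, 0.4, 0.6]
finger_gap: 0.0449
clock: 15.4
tcp_pos: [0.5967, -0.012, 0.1087]
wrist_force: [-0.3, 0.0, -0.6]
finger_gap: 0.0855
clock: 15.82
tcp_pos: [0.5963, -0.0119, 0.256]
wrist_force: [1.5, -0.6, -0.3]
finger_gap: 0.0849
clock: 16.23
tcp_pos: [0.5958, -0.0119, 0.2521]
wrist_force: [-0.1, 0.2, 0.9]
finger_gap: 0.0852
scene 318.9704641350211 194.57805907172997 237
side 264.80257510729615 190.59227467811158 233
```

View pics/w6.png

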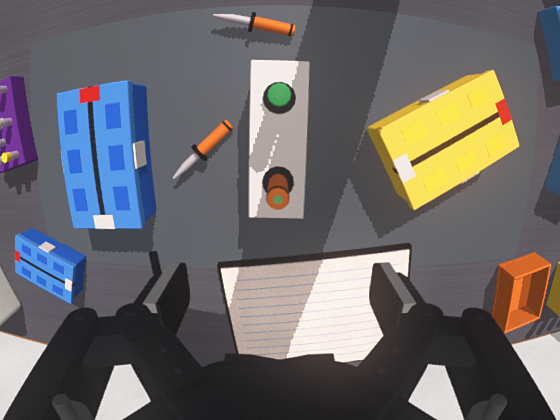

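The wrist view shows the orange pen upright in its hole, top at (278,199), with the boxes and green pen (279,95) undisturbed. Pen pixels match the start within 1 px, and the gripper is clear.

```bash
python3 -c "
from workcell import env
print(env.hand_in())"
```

```text
the job is handed in; nothing more can be done
None
```

I guided the orange pen's tip along the whole seam from the red end to the white end at 3 cm/s, put the pen back upright in its own hole, released it, and handed the job in; no verdict came back.

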